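Refill the printing rack with the dye jars in reverse order

TASK

The cloth on the print table has been turned end for end, so move the four dye jars from the grey storage rack to the plywood printing rack in reverse order: seen from the robot, the jar at the left end of the storage rack goes into the recess at the right end of the printing rack, the next one beside it, and so on, until the jar at the right end of the storage rack stands at the left end. Keep the jars upright, set them down gently rather than dropping them, and leave each one standing flat on the floor of its recess.

Things in the scene. Friction and masses are not known exactly. Their poses are not given: they have to be found in the camera images.
- store_rack: storage rack, fixed: flat grey board 110 x 324 mm, deck 12 mm high, with dark steel end plates 8 mm thick and 26 mm high. Origin: centre of its underside (on the table). Its y axis runs along the row towards the left as seen from the robot (it is yawed at most 0.35 rad), x points away from the robot. It carries four swatch plates in a row, 75 mm apart, at y = -112.5, -37.5, +37.5 and +112.5 mm, x = 0.
- print_rack: printing rack, fixed: plywood board 94 x 324 mm, 20 mm high, with four square dark-floored recesses 62 x 62 mm, 8 mm deep (floor 12 mm above the table), empty at the start. Origin: centre of its underside (on the table). Its y axis runs along the row towards the left as seen from the robot (it is yawed at most 0.35 rad), x points away from the robot. Recess centres at y = -112.5, -37.5, +37.5 and +112.5 mm, x = 0.
- tile_red: red swatch plate fixed on the storage rack, 100 x 66 x 4 mm (66 along the row), under the red jar at the start and showing in front of and behind it; it never moves, so it keeps showing where the red jar stood. Origin: centre of its underside, 12 mm above the table; axes as the storage rack's.
- jar_red_mid (a point): loose upright round screw-top jar with red cap and red band on a white body, 46 mm diameter, 70 mm tall, about 140 g (100 to 200 g), standing on the red swatch plate. This point is its centre, on its axis, 35 mm above its underside; z is its axis, upwards.
- tile_yellow: yellow swatch plate fixed on the storage rack, 100 x 66 x 4 mm (66 along the row), under the yellow jar at the start and showing in front of and behind it; it never moves, so it keeps showing where the yellow jar stood. Origin: centre of its underside, 12 mm above the table; axes as the storage rack's.
- jar_yellow_mid (a point): loose upright round screw-top jar with yellow cap and yellow band on a white body, 46 mm diameter, 70 mm tall, about 140 g (100 to 200 g), standing on the yellow swatch plate. This point is its centre, on its axis, 35 mm above its underside; z is its axis, upwards.
- tile_green: green swatch plate fixed on the storage rack, 100 x 66 x 4 mm (66 along the row), under the green jar at the start and showing in front of and behind it; it never moves, so it keeps showing where the green jar stood. Origin: centre of its underside, 12 mm above the table; axes as the storage rack's.
- jar_green_mid (a point): loose upright round screw-top jar with green cap and green band on a white body, 46 mm diameter, 70 mm tall, about 140 g (100 to 200 g), standing on the green swatch plate. This point is its centre, on its axis, 35 mm above its underside; z is its axis, upwards.
- tile_blue: blue swatch plate fixed on the storage rack, 100 x 66 x 4 mm (66 along the row), under the blue jar at the start and showing in front of and behind it; it never moves, so it keeps showing where the blue jar stood. Origin: centre of its underside, 12 mm above the table; axes as the storage rack's.
- jar_blue_mid (a point): loose upright round screw-top jar with blue cap and blue band on a white body, 46 mm diameter, 70 mm tall, about 140 g (100 to 200 g), standing on the blue swatch plate. This point is its centre, on its axis, 35 mm above its underside; z is its axis, upwards.

How it is judged:
By the outcome, as a careful person would: the job done as asked, in the order asked, and still so for the second after the job is handed in, with the robot touching nothing.
It also fails if it takes over 115 s, if anything falls off the work surface, if the arm or the gripper's body presses on something with over 40 N, if the wrist force passes 120 N, or if a joint passes its speed limit or range.

ROBOT

A 6-joint arm with a two-finger parallel gripper is mounted at the origin on the work surface. World frame = base frame: x ahead of the robot, y to its left, z up, the work surface at z = 0. Lengths are in m, angles in degrees, forces in N, time in s.
With the tool pointing down it reaches from about 0.3 to 0.75 m from the base axis. Payload 8.5 kg.
Tool frame: the origin (TCP) lies at the very end of the fingers, on their centre line; the grasp point (between the pads) lies 19 mm behind it; x points along the fingers, y is the direction in which the jaws open and shut, and the axes are right-handed (so a half turn about x gives the same grasp; the last joint's range is limited). The gripper opens to 88 mm and grips with 3 to 60 N. Pads are 18 mm wide; open, the fingers measure 123 mm over their backs; the gripper's body (75 mm by 187 mm) begins 45 mm behind the grasp point.
Start: joints at [57.049, 21.807, 74.336, -0, 83.858, -12.336], TCP at [0.194, 0.515, 0.239] pointing down, gripper open.
Joint ranges: [-178.18, 178.18], [-50.72, 133.34], [12.68, 142.11], [-81.47, 261.47], [9.98, 163.14], [-165.26, 165.26]. Speed limits (degrees/s): [136.94, 136.94, 180, 180, 180, 180].

INTERFACE

Orientations are given as [roll, pitch, yaw] about the fixed x, y, z axes, in that order (R = Rz(yaw) Ry(pitch) Rx(roll)).
In Python, from plant import arm gives the robot as it stands.
- The arm moves only by the shell command python3 -m crank 'ROWS' [OPENING] [FORCE]. ROWS is JSON, a list of rows, each a list of 4 numbers: the shift along the tool's x, y, z in m, then the turn about the tool's x in degrees. In form: [[tx, ty, tz, yaw], ...]. A call has 1 to 10 rows; each row shifts and turns the commanded pose from where the row before left it, along the tool's axes as they then stand; what a row does not reach is not made up. A row lasts 1/8 s, in which the tool goes at most 62.5 mm and 10.7 degrees, less where a joint would pass 70% of its speed; a pose out of reach is approached as far as the arm can. A call is refused whole if a number of a shift passes 0.0625 or a number of a turn 10.7, either way. A call with a gripper value outside its range is refused whole. OPENING is the closure in counts, from 0 (fully open) to 255 (shut), set as the call begins (- or left out, the last holds). The fingers move at their own pace and stop on an object; FORCE is the grip in N (left out, the last holds). Time passes only in rows, so rows that do not move let the fingers close. It gives the time, the measured TCP pose, the force and the opening at its end, in the units of the state.
- arm.get_obs(): the state, without advancing time (a new reading comes with each control period).
- arm.snapshot(name): name is "scene" or "top" or "wrist"; returns (picture, depth): 400x640x3 uint8, blue, green, red; 400x640 float32, m along the optical axis (not along the pixel's ray), 0 where there is no reading.
- arm.calibration(name): a dict with "fx", "fy", "cx", "cy" (pixels), "eye" and "attitude" of the camera in the world. Camera axes: x right, y up, looking along -z (the intrinsics and any distortion apply to the point x, -y, -z); pixel columns grow to the right and rows downward; lengths in m; the calibration is good to about 2 mm. The wrist camera is an equidistant fisheye: a pixel r from the principal point sees the ray r / f radians off the axis. A picture is of the moment at which its call begins: read the wrist's pose just before it. calibration takes no time and is no camera call; for the wrist camera it gives the pose at the moment of the call.
- arm.close_job(): hands the job in, once; it reports no verdict.
The state is a dict: "time_s": time; "q": joint angles; "qd": joint speeds; "joint_efforts": joint torques, N m; "tcp_pos": TCP position; "tool_rot": TCP orientation; "wrist_force": force on the tool from outside, world axes, zero at the start; "torque": the same for the moment, N m; "finger_gap": finger opening in m.
Only numpy, scipy, OpenCV 4.12 (cv2) and the standard library are available. Lean on these libraries where they do the work, as an engineer would, in place of code of your own. Each camera call takes 0.05 s, during which the arm holds its last target.

## Working session

There is one attempt and no reset: what is moved stays moved. The work goes in short steps, Python scripts to look and compute and a shell command to move; the robot and the scene stay as the last step left them, time stands still between calls to the robot, and variables do not carry over. Pictures are saved under pics/ and viewed, and the job is handed in when it is done.

```bash
ls; mkdir -p pics
python3 - <<'E'
from plant import arm
import cv2
print(arm.get_obs())
for n in ["scene","top","wrist"]:
    print(n,arm.calibration(n))
    p,d=arm.snapshot(n); cv2.imwrite(f"pics/{n}0.png",p)
    import numpy as np; np.save(f"pics/{n}0.npy",d)
E
```

```text
pics
{'time_s': 0.0, 'q': array([ 5.70506596e+01,  2.18419115e+01,  7.43825971e+01, -1.61411549e-03,
        8.38590558e+01, -1.23366833e+01]), 'qd': array([ 0.07755945, -0.01508855,  0.0627929 , -0.07707206, -0.03979633,
       -0.08533756]), 'joint_efforts': array([-2.69428965e-03, -4.37926912e+01, -2.24552393e+01,  7.12040020e-02,
        3.52998718e-02, -1.13719016e-04]), 'tcp_pos': array([0.19349245, 0.51455034, 0.23814183]), 'tool_rot': array([-101.23662748,   89.91642017, -121.84911069]), 'wrist_force': array([ 0.46835347,  0.2173792 , -0.25724584]), 'torque': array([-0.03599104, -0.00488745, -0.01689823]), 'finger_gap': 0.08785111129986238}
scene {'fx': 479.81666552165376, 'fy': 479.81666552165376, 'cx': 312.54930398069354, 'cy': 203.79933252807493, 'eye': array([1.27137485, 0.2234302 , 0.82338822]), 'attitude': array([ 46.65915274,  -1.00494903, 106.319205  ])}
top {'fx': 383.0059294785286, 'fy': 383.0059294785286, 'cx': 317.73481619918147, 'cy': 200.79073932586567, 'eye': array([0.28490836, 0.00537829, 1.05920067]), 'attitude': array([ 1.28753479e+01, -3.32847406e-02, -9.19379963e+01])}
wrist {'fx': 309.70691628693146, 'fy': 309.70691628693146, 'cx': 319.88806810297893, 'cy': 196.20460233761153, 'eye': array([0.11802836, 0.54347097, 0.38352305]), 'attitude': array([-18.26362726,   0.07134268,  69.37570639])}
```

View pics/scene0.png

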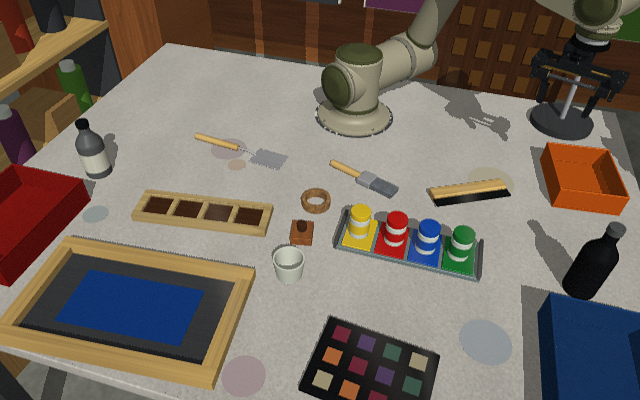

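View pics/top0.png

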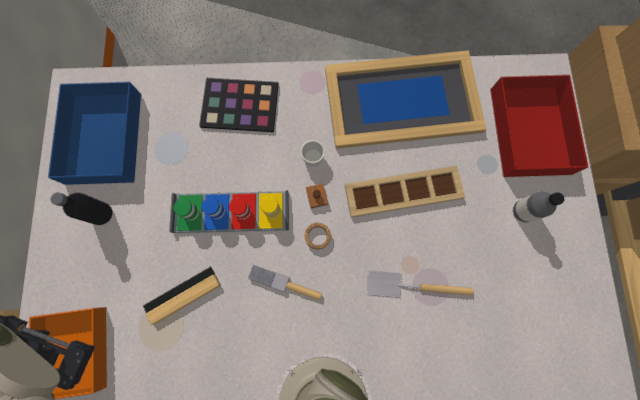

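View pics/wrist0.png

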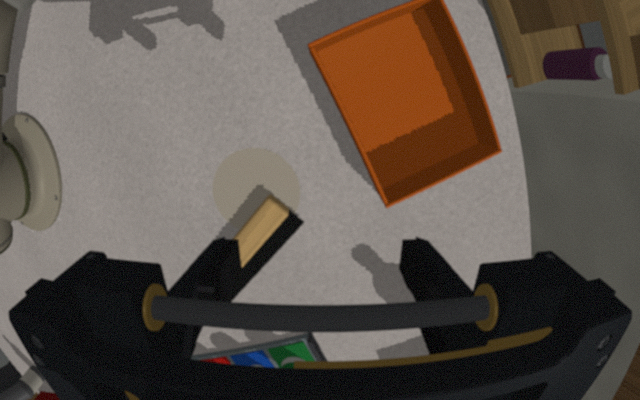

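The scene and top views show the storage rack at top px x 170–290, y 192–233. From the robot's left, its order is green, blue, red, yellow. The empty plywood rack is at x 345–465, y 168–217, on the right. A cup, a stamp and a ring sit between the two. Next I'll measure both racks.

```bash
cat > h.py <<'E'
import numpy as np, cv2
from scipy.spatial.transform import Rotation as Ro
def Rm(a): return Ro.from_euler('xyz',a,degrees=True).as_matrix()
def rays(c,uv,fish=False):
    uv=np.atleast_2d(uv).astype(float)
    x=(uv[:,0]-c['cx'])/c['fx']; y=(uv[:,1]-c['cy'])/c['fy']
    if fish:
        r=np.hypot(x,y)+1e-12; d=np.stack([x/r*np.sin(r),-y/r*np.sin(r),-np.cos(r)],1)
    else: d=np.stack([x,-y,-np.ones_like(x)],1)
    return d@Rm(c['attitude']).T
def onplane(c,uv,z,fish=False):
    d=rays(c,uv,fish); t=(z-c['eye'][2])/d[:,2]
    return c['eye']+d*t[:,None]
def cloud(c,d):
    v,u=np.mgrid[:d.shape[0],:d.shape[1]]
    uv=np.stack([u.ravel(),v.ravel()],1)
    dr=rays(c,uv)  # camera-z component is -1 -> scale by depth
    return (c['eye']+dr*d.reshape(-1,1)).reshape(d.shape+(3,))
def tri(c1,u1,c2,u2,f1=False,f2=False):
    A=np.zeros((3,3));b=np.zeros(3);L=[]
    for c,u,f in((c1,u1,f1),(c2,u2,f2)):
        d=rays(c,u,f)[0];d/=np.linalg.norm(d);P=np.eye(3)-np.outer(d,d);A+=P;b+=P@c['eye'];L.append((P,c['eye']))
    p=np.linalg.solve(A,b); return p,[np.linalg.norm(P@(p-e)) for P,e in L]
HUE={'red':((0,8),(172,180)),'yellow':((20,34),),'green':((50,85),),'blue':((100,125),)}
def cmask(p,col,smin=140,vmin=60):
    h=cv2.cvtColor(p,cv2.COLOR_BGR2HSV);m=np.zeros(h.shape[:2],bool)
    for a,b in HUE[col]: m|=(h[...,0]>=a)&(h[...,0]<=b)
    return m&(h[...,1]>smin)&(h[...,2]>vmin)
E
python3 - <<'E'
from h import *; from plant import arm
for n in ("top","scene"):
    c=arm.calibration(n); p=cv2.imread(f"pics/{n}0.png"); d=np.load(f"pics/{n}0.npy"); P=cloud(c,d)
    X,Y,Z=P[...,0],P[...,1],P[...,2]
    print(n,"table z",np.median(Z[(X>.2)&(X<.7)&(abs(Y)<.5)&(d>0)]))
    reg=(d>0)&(X>.35)&(X<.65)&(Y>.0)&(Y<.45)
    for col in HUE:
        m=cmask(p,col)&reg
        t=m&(Z<.03); k=m&(Z>.07)
        # cap top: highest band
        zt=np.percentile(Z[k],90) if k.any() else 0
        top=k&(Z>zt-.004)
        print(col,m.sum(),"tile",P[t].mean(0).round(4) if t.any() else None,"z med",np.median(Z[t]).round(4) if t.any() else None,"cap",top.sum(),P[top].mean(0).round(4) if top.any() else None, zt)
    # all high points per jar
    hi=(reg&(Z>.07)&(Z<.11)).astype(np.uint8)
    n_,l,s,ce=cv2.connectedComponentsWithStats(hi)
    for i in range(1,n_):
        if s[i,4]>30:
            q=P[l==i]; cc,r=cv2.minEnclosingCircle((q[:,:2]*1000).astype(np.float32)); print(' hi',s[i,4],q.mean(0).round(4),np.round(cc,1),round(r,1),np.median(q[:,2]).round(4))
    # racks
    for nm,rg in(("store",(X>.35)&(X<.65)&(Y>.03)&(Y<.5)),("print",(X>.38)&(X<.7)&(Y>-.45)&(Y<-.06))):
        mm=(rg&(d>0)&(Z>.0075)&(Z<.03)).astype(np.uint8)
        n_,l,s,ce=cv2.connectedComponentsWithStats(mm)
        for i in range(1,n_):
            if s[i,4]>500:
                q=(P[l==i][:,:2]*1000).astype(np.float32); print(nm,s[i],cv2.minAreaRect(q),np.median(P[l==i][:,2]))
E
```

```text
top table z 0.0006907146652868068
red 776 tile [0.4969 0.1987 0.0157] z med 0.0158 cap 192 [0.5017 0.2071 0.0864] 0.08819606269447519
yellow 787 tile [0.4942 0.1286 0.0158] z med 0.0159 cap 196 [0.5031 0.126  0.0863] 0.08810309908440533
green 699 tile [0.4957 0.3495 0.0161] z med 0.0161 cap 203 [0.5029 0.3502 0.0859] 0.08757809888842596
blue 752 tile [0.4941 0.2749 0.0158] z med 0.0159 cap 197 [0.5047 0.2779 0.0864] 0.0881159676958797
 hi 264 [0.5044 0.2774 0.0849] [506.1 278.5] 23.5 0.0856
 hi 251 [0.5006 0.2066 0.0853] [501.8 207.4] 23.3 0.0858
 hi 250 [0.5024 0.1254 0.0851] [503.7 126.1] 22.7 0.0855
 hi 265 [0.5027 0.3496 0.0848] [503.1 351.7] 23.4 0.0853
store [ 169  190  120   43 3212] ((503.432373046875, 242.83273315429688), (324.7312316894531, 110.81684875488281), 89.58666229248047) 0.015372055441090327
print [ 345  165  120   52 3823] ((545.5433959960938, -247.03175354003906), (95.3673095703125, 325.2380065917969), 7.463532447814941) 0.01605135365061683
scene table z 0.0006842355059514249
red 986 tile [0.5221 0.2003 0.0157] z med 0.0156 cap 229 [0.5048 0.2052 0.0855] 0.087036
[... 158 characters left out ...]
0.0154 cap 158 [0.5086 0.3427 0.0855] 0.08670703721493514
blue 985 tile [0.5236 0.2775 0.0155] z med 0.0154 cap 239 [0.5086 0.2765 0.0856] 0.08689493849529314
 hi 313 [0.5102 0.124  0.0835] [504.5 122.1] 25.0 0.0851
 hi 327 [0.508  0.2055 0.0833] [503.1 206.2] 24.0 0.0847
 hi 344 [0.5115 0.276  0.0835] [506.7 277. ] 23.8 0.0849
 hi 354 [0.5095 0.3476 0.0833] [505.7 348.8] 24.6 0.0847
store [ 334  209  150   72 3881] ((504.7129821777344, 239.21719360351562), (115.29325103759766, 324.5282897949219), 0.011702294461429119) 0.015045098635949272
print [ 130  189  143   46 4202] ((545.538818359375, -249.9125518798828), (101.78852081298828, 326.5859069824219), 7.410298824310303) 0.016272084404908793
```

Run:
```python
import cv2
p=cv2.imread("pics/top0.png"); a=cv2.resize(p[150:260,150:310],None,fx=4,fy=4);b=cv2.resize(p[150:230,330:480],None,fx=4,fy=4)
cv2.imwrite("pics/z1.png",a);cv2.imwrite("pics/z2.png",b)
```

```text
(no output)
```

View pics/z1.png

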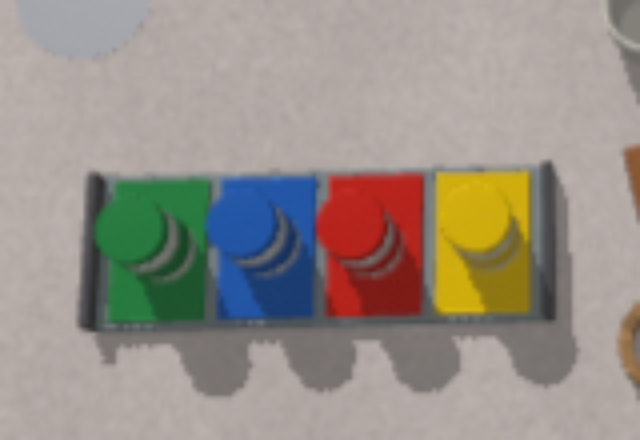

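View pics/z2.png

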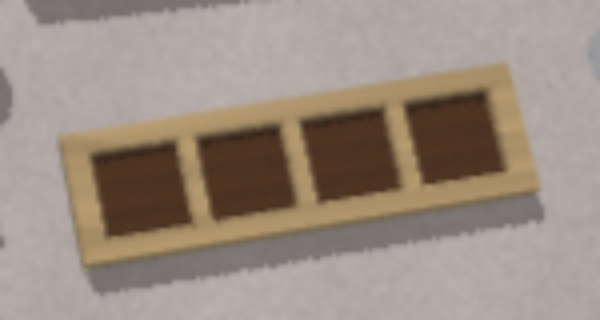

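The zoomed views show four jars on tiles and four dark, empty recesses. The jar caps are at about z 0.086. Next I'll triangulate the caps and recess centres across the two views and work out the tool axes.

Run:
```python
from h import *; from plant import arm
cs={n:arm.calibration(n) for n in("top","scene")}
cap={};rec={};til={}
for n,c in cs.items():
    p=cv2.imread(f"pics/{n}0.png"); d=np.load(f"pics/{n}0.npy"); P=cloud(c,d)
    X,Y,Z=P[...,0],P[...,1],P[...,2]; v,u=np.mgrid[:400,:640]
    reg=(d>0)&(X>.35)&(X<.65)&(Y>.05)&(Y<.45)
    for col in HUE:
        m=cmask(p,col)&reg&(Z>.082)
        (e,ax,an)=cv2.fitEllipse(cv2.convexHull(np.stack([u[m],v[m]],1).astype(np.float32)))
        cap[n,col]=e
        print(n,col,np.round(e,1),np.round(ax,1),'onplane.086',(1000*onplane(c,[e],.086)[0]).round(1))
    r=(d>0)&(X>.42)&(X<.66)&(Y>-.42)&(Y<-.07)
    g=cv2.cvtColor(p,cv2.COLOR_BGR2HSV)
    m=((g[...,2]<115)&(g[...,1]>90)&r).astype(np.uint8)
    k,l,s,ce=cv2.connectedComponentsWithStats(m)
    L=[]
    for i in range(1,k):
        if s[i,4]>150:
            w=np.argwhere(l==i)[:,::-1].astype(np.float32); R=cv2.minAreaRect(w)
            L.append((R[0],s[i,4],onplane(c,[ce[i]],.012)[0],ce[i]))
    L.sort(key=lambda t:-t[2][1]); rec[n]=L
    for t in L: print(n,'rec',t[1],np.round(t[3],1),(1000*t[2]).round(1))
for col in HUE:
    q,e=tri(cs['top'],cap['top',col],cs['scene'],cap['scene',col]); print(col,(1000*q).round(1),(1000*np.array(e)).round(1))
for a,b in zip(rec['top'],rec['scene']):
    q,e=tri(cs['top'],a[3],cs['scene'],b[3]); print('rec',(1000*q).round(1),(1000*np.array(e)).round(1))
R=Rm(arm.get_obs()['tool_rot']);print(R.round(4)); print('jaw az',np.degrees(np.arctan2(R[1,1],R[0,1])))
```

```text
top red [237.2 205.5] [16.5 17.2] onplane.086 [501.7 207.   86. ]
top yellow [268.4 203.8] [17.  17.2] onplane.086 [503.5 125.8  86. ]
top green [182.1 206.8] [16.3 17.7] onplane.086 [503.1 349.8  86. ]
top blue [209.8 205.1] [16.2 17.6] onplane.086 [505.2 278.2  86. ]
top rec 454 [364.8 196.8] [ 531.3 -136.    12. ]
top rec 447 [391.  192.5] [ 541.2 -210.6   12. ]
top rec 438 [417.2 188.1] [ 551.5 -285.6   12. ]
top rec 436 [443.1 183.7] [ 561.9 -360.2   12. ]
scene red [397.2 218.2] [14.9 20.8] onplane.086 [506.5 205.3  86. ]
scene yellow [360.6 210.9] [14.4 20.4] onplane.086 [508.  124.1  86. ]
scene green [462.1 232.8] [13.9 16.9] onplane.086 [509.  344.2  86. ]
scene blue [429.9 226.3] [14.9 21.1] onplane.086 [510.1 276.4  86. ]
scene rec 420 [248.2 215.9] [ 528.6 -139.6   12. ]
scene rec 407 [217.6 212.2] [ 538.7 -214.4   12. ]
scene rec 405 [187.3 208.5] [ 548.7 -289.6   12. ]
scene rec 397 [157.3 204.8] [ 558.8 -364.8   12. ]
red [502.6 206.4  82.7] [1.3 1.3]
yellow [504.4 124.9  82.9] [1.3 1.3]
green [504.1 347.8  82.6] [3.1 3.1]
blue [506.1 277.9  82.6] [1.2 1.2]
rec [ 531.1 -137.    14.8] [1.3 1.3]
rec [ 541.  -211.5   14.6] [1.4 1.4]
rec [ 551.3 -286.2   14.9] [1.5 1.5]
rec [ 561.7 -360.6   15.2] [1.6 1.6]
[[-6.000e-04  3.521e-01  9.359e-01]
 [-9.000e-04  9.359e-01 -3.521e-01]
 [-1.000e+00 -1.100e-03 -3.000e-04]]
jaw az 69.38187125774171
```

The two views agree to about 3 mm, or up to 6 mm for green. Triangulated recess centres lie on a line with 75 mm spacing and a yaw of about 7.7°. The cap tops and recess floor heights fit the text to 3–4 mm. The jaw azimuth is 69.4°, so I'll turn it to 0° so the jaws open along world x. Then I'll move above the green jar.

```bash
python3 -m crank '[[0,0,0,9.9],[0,0,0,9.9],[0,0,0,9.9],[0,0,0,9.9],[0,0,0,9.9],[0,0,0,9.9],[0,0,0,10.0]]' 0 25 && python3 -m crank '[[0,0.02,0.011,0],[0,0.035,0.019,0],[0,0.04,0.0215,0],[0,0.04,0.0215,0],[0,0.04,0.0215,0],[0,0.04,0.0215,0],[0,0.04,0.0215,0],[0,0.035,0.019,0],[0,0.02,0.0105,0],[0,0,0,0]]'
cat > look.py <<'E'
import sys
from h import *; from plant import arm
n,out=sys.argv[1:3]
o=arm.get_obs(); c=arm.calibration(n); p,d=arm.snapshot(n); cv2.imwrite(f"pics/{out}.png",p)
import pickle; pickle.dump((o,c,p,d),open(f"pics/{out}.pkl","wb"))
R=Rm(o['tool_rot']); print(o['time_s'],o['tcp_pos'].round(4),'az',np.degrees(np.arctan2(R[1,1],R[0,1])).round(2),'gap',round(o['finger_gap'],4),'F',o['wrist_force'].round(1),'q',o['q'].round(1))
E
python3 look.py wrist w1
```

```text
time_s: 1.02
tcp_pos: [0.1936, 0.5147, 0.2385]
tool_rot: [-32.0, 90.0, -122.3]
wrist_force: [0.5, -1.0, -0.8]
finger_gap: 0.0882
time_s: 2.28
tcp_pos: [0.5041, 0.3473, 0.2382]
tool_rot: [-76.7, 90.0, -166.8]
wrist_force: [0.0, -0.1, -0.4]
finger_gap: 0.0882
2.275 [0.5041 0.3473 0.2382] az -0.1 gap 0.0882 F [ 0.  -0.1 -0.4] q [23.5 28.2 63.8  0.  88.1 23.6]
```

View pics/w1.png

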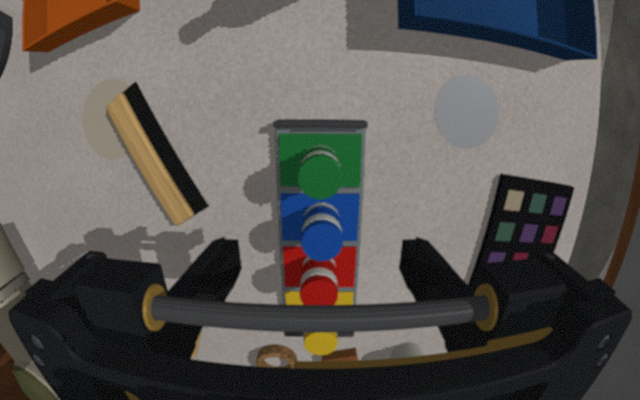

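The wrist view shows the green cap at (320,175), blue at (322,240), red at (320,291) and yellow at (321,343). The jaws straddle the row. I'll use this view as a third measurement of caps and tile edges.

Run:
```python
from h import *; import pickle
o,c,p,d=pickle.load(open("pics/w1.pkl","rb"))
print(c['eye'],c['attitude'])
v,u=np.mgrid[:400,:640]
# depth map-> z
rr=rays(c,np.stack([u.ravel(),v.ravel()],1),True)
ax=Rm(c['attitude'])@[0,0,-1.]
P=(c['eye']+rr/(rr@ax)[:,None]*d.reshape(-1,1)).reshape(400,640,3); X,Y,Z=P[...,0],P[...,1],P[...,2]
for col in HUE:
    m=cmask(p,col)&(u>265)&(u<375)&(v>110)&(v<360)&(d>0)
    k=m&(Z>.082)&(Z<.1)
    if k.sum()>20:
        e,a,_=cv2.fitEllipse(cv2.convexHull(np.stack([u[k],v[k]],1).astype(np.float32)))
        print(col,k.sum(),np.round(e,1),'ray@.086',(1000*onplane(c,[e],.086,True)[0]).round(1),'depth',(1000*P[k].mean(0)).round(1))
    t=m&(Z<.03)&(Z>.005)
    if t.sum()>20:
        q=1000*onplane(c,np.stack([u[t],v[t]],1),.016,True)[:,:2]; print('  tile',cv2.minAreaRect(q.astype(np.float32)))
```

```text
[0.5050562  0.42889704 0.38349469] [-18.27284909   0.02036138  -0.10528418]
red 786 [318.5 293.8] ray@.086 [502.9 210.1  86. ] depth [503.  211.   85.2]
  tile ((503.2359924316406, 204.09390258789062), (65.71949005126953, 99.05023193359375), 88.83661651611328)
yellow 625 [312.7 324.6] ray@.086 [495.5 160.7  86. ] depth [504.7 127.4  85.3]
  tile ((501.386474609375, 94.21231079101562), (136.6071319580078, 99.1435775756836), 88.52692413330078)
green 1509 [319.4 176.6] ray@.086 [504.3 351.1  86. ] depth [504.3 350.8  85.2]
  tile ((504.378662109375, 347.28753662109375), (76.06056213378906, 97.77174377441406), 89.42701721191406)
blue 1206 [320.1 227. ] ray@.086 [504.9 296.7  86. ] depth [506.3 279.7  85.2]
  tile ((503.9787292480469, 279.0831604003906), (65.3668212890625, 98.922607421875), 89.88658142089844)
```

All three views agree on green at about (504, 350.5) mm, so I'll descend to TCP z 0.041 and grip.

```bash
python3 -m crank '[[0.03,0,-0.003,0],[0.04,0,0,0],[0.04,0,0,0],[0.04,0,0,0],[0.025,0,0,0],[0.015,0,0,0],[0.007,0,0,0],[0,0,0,0]]' && python3 -m crank '[[0,0,0,0],[0,0,0,0],[0,0,0,0],[0,0,0,0],[0,0,0,0],[0,0,0,0]]' 255 25; python3 look.py wrist w2; python3 look.py scene s2
```

```text
time_s: 3.32
tcp_pos: [0.5035, 0.351, 0.0422]
tool_rot: [120.7, 90.0, 30.7]
wrist_force: [-0.0, 0.4, -0.1]
finger_gap: 0.088
time_s: 4.08
tcp_pos: [0.5037, 0.3507, 0.0418]
tool_rot: [80.8, 90.0, -9.2]
wrist_force: [-0.1, -0.4, 0.7]
finger_gap: 0.045
4.075 [0.5037 0.3507 0.0418] az -0.01 gap 0.045 F [-0.1 -0.4  0.7] q [23.8 39.2 78.5 -0.  62.3 23.8]
4.125 [0.5036 0.3507 0.0418] az -0.01 gap 0.0453 F [ 0.4 -0.5  1.3] q [23.8 39.2 78.5 -0.  62.3 23.8]
```

View pics/s2.png

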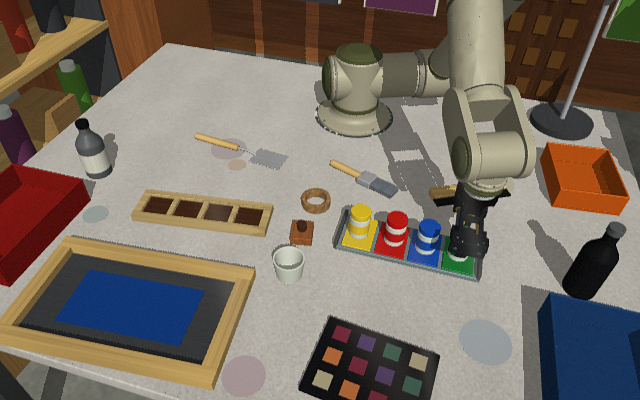

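The gap is 45 mm, so the jar is gripped. I'll lift it and carry it to the right-end recess.

```bash
python3 -m crank '[[-0.01,0,0,0],[-0.025,0,0,0],[-0.035,0,0,0],[-0.03,0,0,0],[-0.02,0,0,0],[0,0,0,0]]' && python3 -m crank '[[0,0.004,0.02,0],[0,0.004,0.035,0],[0,0.004,0.05,0],[0,0.004,0.05,0],[0,0.004,0.05,0],[0,0.004,0.05,0],[0,0.004,0.05,0],[0,0.004,0.05,0],[0,0.004,0.05,0],[0,0.004,0.05,0]]' && python3 -m crank '[[0,0.004,0.05,0],[0,0.004,0.05,0],[0,0.004,0.05,0],[0,0.004,0.05,0],[0,0.0015,0.03,0],[0,0,0.02,0],[0,0,0.006,-7.7],[0,0,0,0],[0,0,0,0]]'; python3 look.py wrist w3;python3 look.py top t3
```

```text
time_s: 4.92
tcp_pos: [0.504, 0.3509, 0.1634]
tool_rot: [114.8, 89.8, 24.8]
wrist_force: [-0.7, 0.7, -1.5]
finger_gap: 0.0455
time_s: 6.18
tcp_pos: [0.5423, -0.1069, 0.1607]
tool_rot: [-108.1, 89.9, 161.9]
wrist_force: [-0.3, 0.8, -2.1]
finger_gap: 0.0453
time_s: 7.3
tcp_pos: [0.5607, -0.3598, 0.1615]
tool_rot: [-143.6, 90.0, 133.9]
wrist_force: [-0.4, -0.0, -1.7]
finger_gap: 0.0459
7.3 [ 0.5607 -0.3598  0.1615] az 7.57 gap 0.0459 F [-0.4 -0.  -1.7] q [-42.8  36.8  60.8   0.   82.4 -50.4]
7.35 [ 0.5608 -0.3598  0.1617] az 7.6 gap 0.0452 F [-0.4  0.1 -1.3] q [-42.8  36.8  60.8   0.   82.4 -50.4]
```

View pics/w3.png

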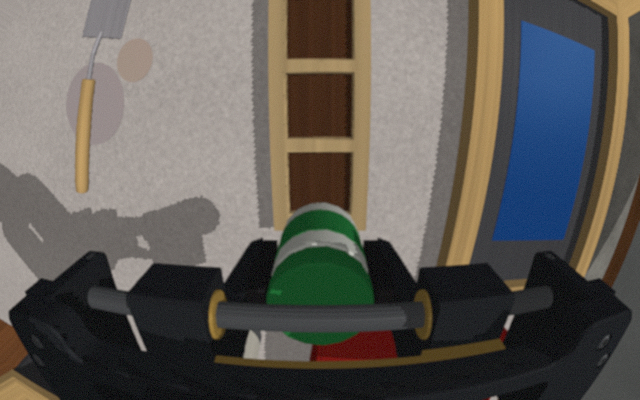

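View pics/t3.png

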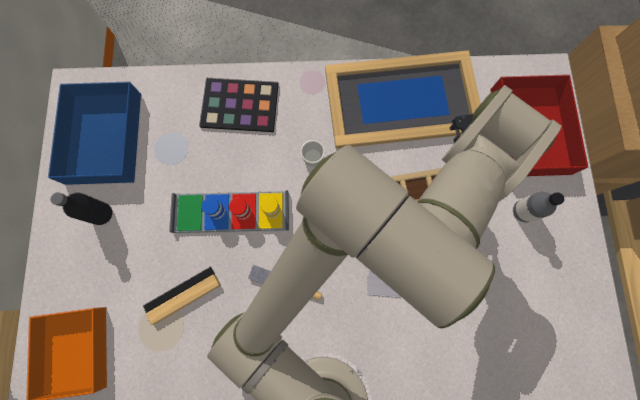

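Wrist view w3 shows the green jar upright in the jaws. The printing rack runs straight up the image at u 268–370, with its near end at v≈230. Its recess dividers are at v≈65 and 145. I'll check the rack from this view.

```bash
cat > pr.py <<'E'
import sys
from h import *; import pickle
o,c,p,d=pickle.load(open(f"pics/{sys.argv[1]}.pkl","rb"))
g=cv2.cvtColor(p,cv2.COLOR_BGR2HSV); v,u=np.mgrid[:400,:640]
m=((g[...,1]>100)&(g[...,2]<115)&(g[...,0]<20)&(u>275)&(u<365)&(v<230)).astype(np.uint8)
m=cv2.morphologyEx(m,cv2.MORPH_OPEN,np.ones((5,5),np.uint8))
k,l,s,ce=cv2.connectedComponentsWithStats(m)
for i in range(1,k):
    if s[i,4]>400:
        w=l==i; uv=np.stack([u[w],v[w]],1)
        for z in(.012,.02):
            q=(1000*onplane(c,uv,z,True)[:,:2]).astype(np.float32); r=cv2.minAreaRect(q); print(s[i],z,[np.round(t,1) for t in r])
E
python3 pr.py w3
python3 - <<'E'
import cv2; p=cv2.imread('pics/w3.png'); cv2.imwrite('pics/w3z.png',cv2.resize(p[0:260,230:410],None,fx=3,fy=2.3))
E
```

```text
[ 287    0   66   59 3850] 0.012 [array([ 541.5, -212.2]), array([61. , 58.9]), np.float64(7.5)]
[ 287    0   66   59 3850] 0.02 [array([ 541.7, -214.1]), array([59.4, 57.3]), np.float64(7.5)]
[ 287   73   66   65 4139] 0.012 [array([ 551.3, -286. ]), array([61.1, 61.4]), np.float64(7.5)]
[ 287   73   66   65 4139] 0.02 [array([ 551.3, -285.8]), array([59.4, 59.7]), np.float64(7.5)]
[ 288  152   64   59 3292] 0.012 [array([ 561.3, -360.4]), array([61.5, 59.8]), np.float64(7.6)]
[ 288  152   64   59 3292] 0.02 [array([ 561. , -358.2]), array([59.9, 58.2]), np.float64(7.6)]
```

View pics/w3z.png

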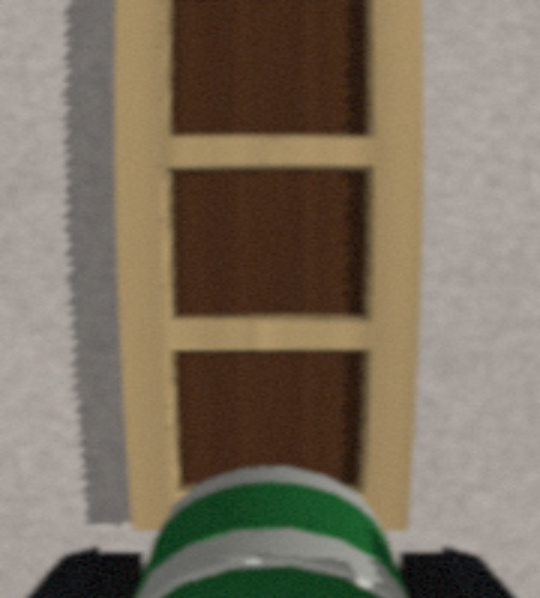

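The wrist measurement puts the right recess at (561.3, −360.4), which agrees with the other two views to within 1 mm (R2 and R3 likewise). I'll lower about 0.121 m first and then feel for contact.

```bash
python3 -m crank '[[0.025,0,0,0],[0.04,0,0,0],[0.03,0,0,0],[0.015,0,0,0],[0.007,0,0,0],[0.003,0,0,0],[0.001,0,0,0],[0,0,0,0]]' && python3 -m crank '[[0.001,0,0,0],[0.001,0,0,0],[0.001,0,0,0],[0,0,0,0]]'; python3 look.py scene s4
```

```text
time_s: 8.4
tcp_pos: [0.5611, -0.3605, 0.0414]
tool_rot: [40.1, 89.9, -42.2]
wrist_force: [-0.3, 1.1, -1.6]
finger_gap: 0.0459
time_s: 8.9
tcp_pos: [0.5609, -0.3604, 0.0379]
tool_rot: [37.0, 90.0, -45.3]
wrist_force: [0.1, 0.2, -0.2]
finger_gap: 0.0455
8.9 [ 0.5609 -0.3604  0.0379] az 7.69 gap 0.0455 F [ 0.1  0.2 -0.2] q [-42.9  43.8  68.8  -0.   67.4 -50.6]
```

View pics/s4.png

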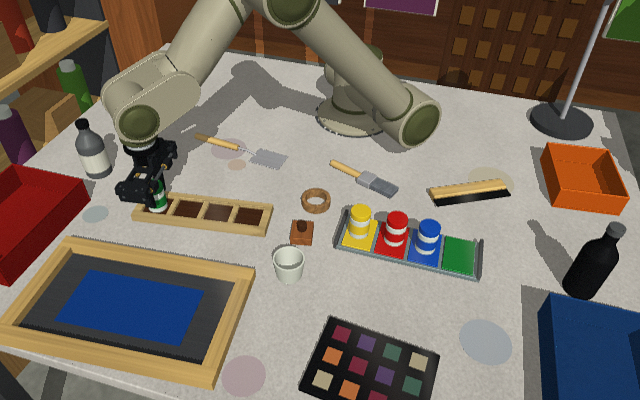

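The green jar is in the far recess (scene px ~157,195) and its weight has come off: Fz went from −1.6 to −0.2. I'll release, rise, and go above blue at (506, 279).

```bash
python3 -m crank '[[0.0005,0,0,0],[0,0,0,0]]' && python3 -m crank '[[0,0,0,0],[0,0,0,0],[0,0,0,0],[0,0,0,0],[0,0,0,0]]' 0 25 && python3 -m crank '[[-0.01,0,0,0],[-0.03,0,0,0],[-0.04,0,0,0],[-0.03,0,0,0],[-0.01,0,0,7.7],[0,0,0,0]]' && python3 look.py wrist w5 && python3 -m crank '[[0,-0.005,-0.02,0],[0,-0.005,-0.04,0],[0,-0.005,-0.055,0],[0,-0.005,-0.055,0],[0,-0.005,-0.055,0],[0,-0.005,-0.055,0],[0,-0.005,-0.055,0],[0,-0.005,-0.055,0],[0,-0.005,-0.055,0],[0,-0.005,-0.055,0]]' && python3 -m crank '[[0,-0.005,-0.055,0],[0,0,-0.04,0],[0,0,-0.025,0],[0,0,-0.015,0],[0,0,-0.004,0],[0,0,0,0]]'; python3 look.py wrist w6;python3 look.py scene s6
```

```text
time_s: 9.2
tcp_pos: [0.561, -0.3604, 0.0378]
tool_rot: [29.0, 90.0, -53.3]
wrist_force: [-1.6, 1.4, 5.0]
finger_gap: 0.0451
time_s: 9.82
tcp_pos: [0.5609, -0.3603, 0.0372]
tool_rot: [-157.5, 90.0, 120.2]
wrist_force: [-0.0, -0.2, -0.1]
finger_gap: 0.0877
time_s: 10.58
tcp_pos: [0.5611, -0.3605, 0.1587]
tool_rot: [47.4, 89.9, -42.6]
wrist_force: [0.4, 0.3, 0.2]
finger_gap: 0.0877
10.575 [ 0.5611 -0.3605  0.1587] az 0.05 gap 0.0877 F [0.4 0.3 0.2] q [-42.9  36.9  61.    0.   81.9 -42.9]
time_s: 11.88
tcp_pos: [0.5104, 0.1414, 0.1567]
tool_rot: [-87.9, 89.9, -177.8]
wrist_force: [-0.3, -1.0, -0.5]
finger_gap: 0.0876
time_s: 12.62
tcp_pos: [0.5061, 0.2781, 0.1571]
tool_rot: [-47.9, 90.0, -137.9]
wrist_force: [0.1, -0.7, 0.7]
finger_gap: 0.088
12.625 [0.5061 0.2781 0.1571] az -0.01 gap 0.088 F [ 0.1 -0.7  0.7] q [17.1 28.5 77.4 -0.  74.2 17.1]
12.675 [0.5062 0.2779 0.1572] az -0.04 gap 0.0882 F [-0.3 -0.3  0.1] q [17.  28.5 77.4 -0.  74.2 17.1]
```

View pics/w5.png

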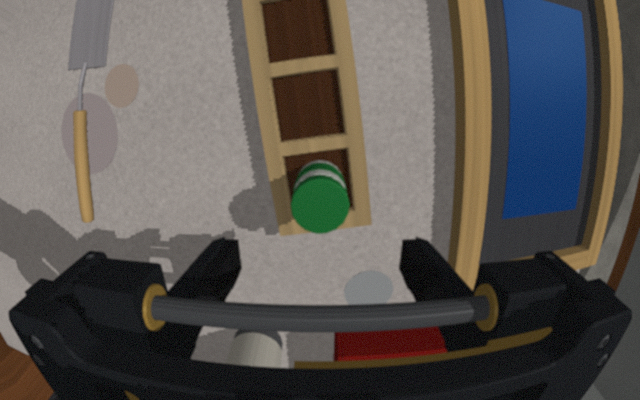

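View pics/s6.png

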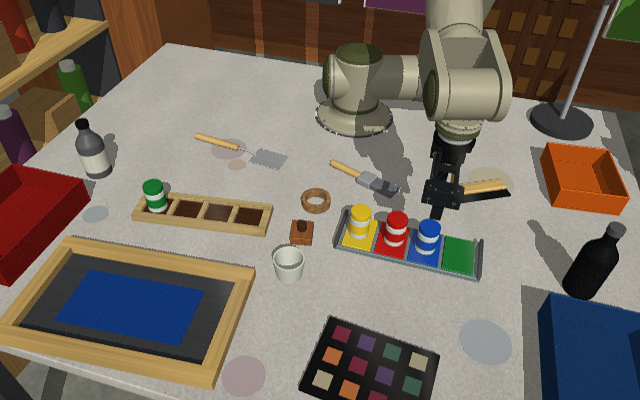

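Green stands in the right-end recess (scene px 153,195). The jaws are above blue. I'll check the cap positions from w5 (green) and w6 (blue).

```bash
cat > caps.py <<'E'
import sys
from h import *; import pickle
for f in sys.argv[1:]:
    o,c,p,d=pickle.load(open(f"pics/{f}.pkl","rb")); v,u=np.mgrid[:400,:640]
    fish=f[0]=='w'
    rr=rays(c,np.stack([u.ravel(),v.ravel()],1),fish); ax=Rm(c['attitude'])@[0,0,-1.]
    P=(c['eye']+rr/(rr@ax)[:,None]*d.reshape(-1,1)).reshape(400,640,3); X,Y,Z=P[...,0],P[...,1],P[...,2]
    for col in HUE:
        m=cmask(p,col)&(d>0)&(Z>.07)&(Z<.1)&(X>.4)&(X<.65)&(Y>-.45)&(Y<.45)
        if m.sum()<40: continue
        zt=np.percentile(Z[m],75); k=m&(abs(Z-zt)<.003)
        cc,r=cv2.minEnclosingCircle((1000*P[k][:,:2]).astype(np.float32))
        print(f,col,k.sum(),'mean',(1000*P[k].mean(0)).round(1),'circ',np.round(cc,1),round(r,1),'zstd',(1000*Z[k].std()).round(2))
E
python3 caps.py w5 w6 s6
```

```text
w5 green 2413 mean [ 561.9 -359.3   81.3] circ [ 562.2 -360.1] 22.4 zstd 0.68
w6 red 1729 mean [502.8 209.2  85.2] circ [503.2 206.9] 23.0 zstd 0.7
w6 yellow 942 mean [504.6 130.2  85.2] circ [505.9 156.4] 47.4 zstd 0.71
w6 blue 2593 mean [506.4 279.   85.2] circ [506.4 278.3] 22.9 zstd 0.68
s6 red 230 mean [504.7 205.1  85.5] circ [504.3 205.4] 23.6 zstd 1.29
s6 yellow 215 mean [506.8 123.7  85.6] circ [506.4 124.6] 23.4 zstd 1.34
s6 green 183 mean [ 564.3 -359.7   82.1] circ [ 563.8 -359.4] 22.7 zstd 1.31
s6 blue 238 mean [508.6 276.5  85.5] circ [508.6 275.6] 23.9 zstd 1.24
```

Green's cap is 3.9 mm lower than the others, which is right for the 12 mm floor, and it is centred within 1 mm. Now blue goes to recess 2.

```bash
python3 -m crank '[[0.03,0,0,0],[0.04,0,0,0],[0.03,0,0,0],[0.01,0,0,0],[0.0055,0,0,0],[0,0,0,0]]' && python3 -m crank '[[0,0,0,0],[0,0,0,0],[0,0,0,0],[0,0,0,0],[0,0,0,0],[0,0,0,0]]' 255 25 && python3 -m crank '[[-0.01,0,0,0],[-0.025,0,0,0],[-0.035,0,0,0],[-0.03,0,0,0],[-0.02,0,0,0],[0,0,0,0]]' && python3 -m crank '[[0,0.004,0.02,0],[0,0.004,0.035,0],[0,0.004,0.05,0],[0,0.004,0.05,0],[0,0.004,0.05,0],[0,0.004,0.05,0],[0,0.004,0.05,0],[0,0.004,0.05,0],[0,0.004,0.05,0],[0,0.004,0.05,0]]' && python3 -m crank '[[0,0.004,0.05,0],[0,0.001,0.035,0],[0,0,0.018,0],[0,0,0.006,0],[0,0,0,-7.7],[0,0,0,0],[0,0,0,0]]'; python3 look.py wrist w7
```

```text
time_s: 13.48
tcp_pos: [0.5065, 0.2787, 0.0424]
tool_rot: [106.6, 89.9, 16.6]
wrist_force: [-0.1, 0.1, -1.3]
finger_gap: 0.088
time_s: 14.22
tcp_pos: [0.506, 0.2787, 0.0418]
tool_rot: [-87.2, 90.0, -177.3]
wrist_force: [-0.2, -0.3, 0.5]
finger_gap: 0.0455
time_s: 14.98
tcp_pos: [0.5065, 0.2788, 0.1633]
tool_rot: [106.4, 89.8, 16.4]
wrist_force: [-0.8, 0.3, -1.8]
finger_gap: 0.0457
time_s: 16.23
tcp_pos: [0.5449, -0.1789, 0.1606]
tool_rot: [-114.1, 89.9, 155.8]
wrist_force: [-0.7, 0.3, -2.2]
finger_gap: 0.0455
time_s: 17.1
tcp_pos: [0.551, -0.2846, 0.1618]
tool_rot: [-147.9, 90.0, 129.7]
wrist_force: [0.5, -0.1, -2.7]
finger_gap: 0.0456
17.1 [ 0.551  -0.2846  0.1618] az 7.6 gap 0.0456 F [ 0.5 -0.1 -2.7] q [-38.2  32.2  69.5   0.   78.2 -45.8]
```

View pics/w7.png

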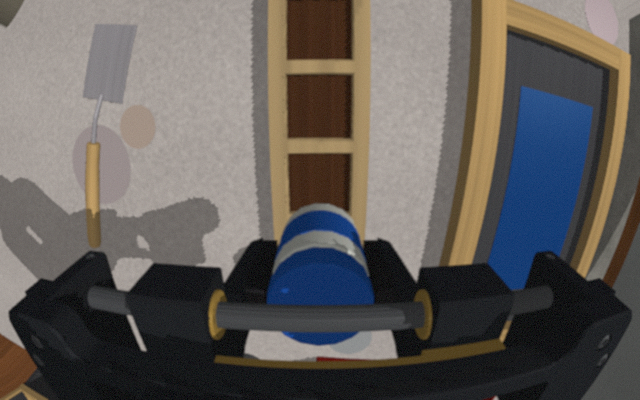

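Blue is upright in the jaws. It is 1 mm short along y, so I'll correct that, lower and check the force.

```bash
python3 -m crank '[[0.025,0,0.001,0],[0.04,0,0,0],[0.03,0,0,0],[0.015,0,0,0],[0.007,0,0,0],[0.003,0,0,0],[0.001,0,0,0],[0,0,0,0]]' && python3 -m crank '[[0.001,0,0,0],[0.001,0,0,0],[0.001,0,0,0],[0.0005,0,0,0],[0,0,0,0]]'
```

```text
time_s: 18.15
tcp_pos: [0.5513, -0.2865, 0.0413]
tool_rot: [42.3, 89.9, -40.0]
wrist_force: [-0.2, 0.0, -1.1]
finger_gap: 0.0452
time_s: 18.77
tcp_pos: [0.5511, -0.2863, 0.0378]
tool_rot: [22.2, 90.0, -60.1]
wrist_force: [-1.3, 1.2, 5.1]
finger_gap: 0.0455
```

Contact at about 5 N. I'll release, rise, and go above red at (503, 207.5).

```bash
python3 -m crank '[[0,0,0,0],[0,0,0,0],[0,0,0,0],[0,0,0,0],[0,0,0,0]]' 0 25 && python3 -m crank '[[-0.01,0,0,0],[-0.03,0,0,0],[-0.04,0,0,0],[-0.03,0,0,0],[-0.01,0,0,7.7],[0,0,0,0]]' && python3 look.py wrist w8 && python3 -m crank '[[0,-0.005,-0.02,0],[0,-0.005,-0.04,0],[0,-0.005,-0.055,0],[0,-0.005,-0.055,0],[0,-0.005,-0.055,0],[0,-0.005,-0.055,0],[0,-0.005,-0.055,0],[0,-0.005,-0.055,0],[0,-0.005,-0.055,0],[0,-0.003,-0.03,0]]' && python3 -m crank '[[0,0,-0.015,0],[0,0,-0.004,0],[0,0,0,0],[0,0,0,0]]'; python3 look.py wrist w9;python3 look.py scene s9; python3 caps.py w8 w9 s9
```

```text
time_s: 19.4
tcp_pos: [0.5511, -0.2863, 0.0372]
tool_rot: [-74.7, 90.0, -157.0]
wrist_force: [-0.1, -0.7, 0.1]
finger_gap: 0.088
time_s: 20.15
tcp_pos: [0.5513, -0.2865, 0.1586]
tool_rot: [50.5, 89.9, -39.4]
wrist_force: [-0.5, 0.2, 0.5]
finger_gap: 0.0881
20.15 [ 0.5513 -0.2865  0.1586] az 0.05 gap 0.0881 F [-0.5  0.2  0.5] q [-38.4  32.5  69.7  -0.   77.7 -38.4]
time_s: 21.45
tcp_pos: [0.5022, 0.191, 0.1566]
tool_rot: [-89.2, 89.9, -178.9]
wrist_force: [1.0, -0.2, 0.4]
finger_gap: 0.0883
time_s: 21.95
tcp_pos: [0.5034, 0.2067, 0.1572]
tool_rot: [-29.1, 90.0, -119.2]
wrist_force: [0.7, 0.4, 0.6]
finger_gap: 0.0881
21.95 [0.5034 0.2067 0.1572] az -0.08 gap 0.0881 F [0.7 0.4 0.6] q [ 9.9 25.4 82.8 -0.  71.7  9.9]
22.0 [0.5034 0.2069 0.1572] az -0.07 gap 0.0882 F [-0.   1.1 -0.5] q [ 9.9 25.4 82.8 -0.  71.7  9.9]
w8 green 1632 mean [ 561.6 -358.6   81.3] circ [ 561.9 -360.6] 22.7 zstd 0.66
w8 blue 2485 mean [ 552.1 -286.2   81.2] circ [ 552.  -287.5] 23.0 zstd 0.69
w9 red 2592 mean [502.8 207.7  85.2] circ [502.7 206.7] 22.7 zstd 0.69
w9 yellow 1313 mean [504.7 131.5  85.2] circ [504.8 147.4] 36.3 zstd 0.72
s9 red 236 mean [504.3 205.2  85.6] circ [503.  205.5] 24.0 zstd 1.27
s9 yellow 216 mean [507.1 123.6  85.6] circ [505.3 123.6] 23.0 zstd 1.18
s9 green 182 mean [ 564.6 -359.6   82.1] circ [ 564.6 -360.2] 22.6 zstd 1.25
s9 blue 179 mean [ 554.4 -286.8   82.2] circ [ 553.6 -286.5] 22.9 zstd 1.13
```

View pics/s9.png

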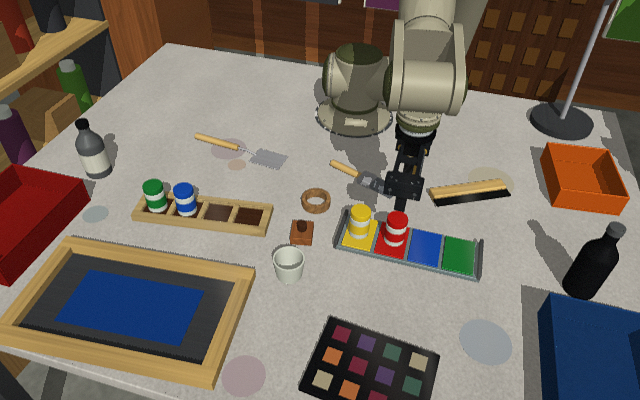

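Green (153,195) and blue (184,198) both stand in their recesses with cap z 0.081. Red is next, to recess 3.

```bash
python3 -m crank '[[0.03,0,0,0],[0.04,0,0,0],[0.03,0,0,0],[0.01,0,0,0],[0.0055,0,0,0],[0,0,0,0]]' && python3 -m crank '[[0,0,0,0],[0,0,0,0],[0,0,0,0],[0,0,0,0],[0,0,0,0],[0,0,0,0]]' 255 25 && python3 -m crank '[[-0.01,0,0,0],[-0.025,0,0,0],[-0.035,0,0,0],[-0.03,0,0,0],[-0.02,0,0,0],[0,0,0,0]]' && python3 -m crank '[[0,0.004,0.02,0],[0,0.004,0.035,0],[0,0.004,0.05,0],[0,0.004,0.05,0],[0,0.004,0.05,0],[0,0.004,0.05,0],[0,0.004,0.05,0],[0,0.004,0.05,0],[0,0.004,0.04,0],[0,0.002,0.02,0]]' && python3 -m crank '[[0,0,0.0045,0],[0,0,0,-7.7],[0,0,0,0],[0,0,0,0]]'; python3 look.py wrist w10
```

```text
time_s: 22.8
tcp_pos: [0.5036, 0.2077, 0.0424]
tool_rot: [99.9, 89.9, 9.9]
wrist_force: [-0.5, 0.0, 0.9]
finger_gap: 0.0882
time_s: 23.55
tcp_pos: [0.5031, 0.2077, 0.0418]
tool_rot: [-77.0, 90.0, -167.0]
wrist_force: [-0.5, 0.0, 1.1]
finger_gap: 0.0448
time_s: 24.3
tcp_pos: [0.5037, 0.2078, 0.1633]
tool_rot: [99.6, 89.8, 9.6]
wrist_force: [-0.7, -0.2, -1.6]
finger_gap: 0.0456
time_s: 25.55
tcp_pos: [0.5407, -0.2089, 0.1606]
tool_rot: [-122.1, 89.9, 147.8]
wrist_force: [-0.2, -0.5, -1.7]
finger_gap: 0.0454
time_s: 26.05
tcp_pos: [0.5411, -0.2109, 0.1618]
tool_rot: [-158.6, 90.0, 119.0]
wrist_force: [-0.5, -0.4, -2.2]
finger_gap: 0.0455
26.05 [ 0.5411 -0.2109  0.1618] az 7.61 gap 0.0455 F [-0.5 -0.4 -2.2] q [-33.   28.5  76.4   0.   75.  -40.6]
```

View pics/w10.png

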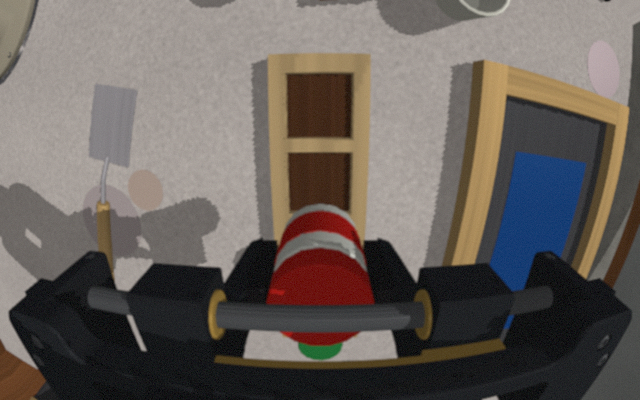

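Red is upright above recess 3, with recesses 3 and 4 visible ahead at v 152–211 and 73–138. Lowering.

```bash
python3 pr.py w10; python3 -m crank '[[0.025,0,0,0],[0.04,0,0,0],[0.03,0,0,0],[0.015,0,0,0],[0.007,0,0,0],[0.003,0,0,0],[0.001,0,0,0],[0,0,0,0]]' && python3 -m crank '[[0.001,0,0,0],[0.001,0,0,0],[0.001,0,0,0],[0.0005,0,0,0],[0,0,0,0]]'
```

```text
[ 286   73   67   65 4171] 0.012 [array([ 531.5, -137.2]), array([61.9, 61.4]), np.float64(8.0)]
[ 286   73   67   65 4171] 0.02 [array([ 531.5, -137. ]), array([60.2, 59.8]), np.float64(8.0)]
[ 288  152   63   59 3327] 0.012 [array([ 541. , -211.3]), array([62.1, 59.5]), np.float64(8.8)]
[ 288  152   63   59 3327] 0.02 [array([ 540.7, -209.1]), array([60.4, 57.9]), np.float64(8.8)]
time_s: 27.1
tcp_pos: [0.5413, -0.212, 0.0413]
tool_rot: [48.6, 89.9, -33.7]
wrist_force: [-0.7, -1.2, -1.3]
finger_gap: 0.0451
time_s: 27.72
tcp_pos: [0.5411, -0.2118, 0.0378]
tool_rot: [43.9, 90.0, -38.4]
wrist_force: [-1.5, 0.5, 5.5]
finger_gap: 0.0455
```

```bash
python3 -m crank '[[0,0,0,0],[0,0,0,0],[0,0,0,0],[0,0,0,0],[0,0,0,0]]' 0 25 && python3 -m crank '[[-0.01,0,0,0],[-0.03,0,0,0],[-0.04,0,0,0],[-0.03,0,0,0],[-0.01,0,0,7.7],[0,0,0,0]]' && python3 look.py wrist w11 && python3 -m crank '[[0,-0.005,-0.02,0],[0,-0.005,-0.04,0],[0,-0.005,-0.055,0],[0,-0.005,-0.055,0],[0,-0.005,-0.055,0],[0,-0.005,-0.055,0],[0,-0.005,-0.035,0],[0,-0.002,-0.018,0],[0,0,-0.004,0],[0,0,0,0]]' && python3 -m crank '[[0,0,0,0]]'; python3 look.py wrist w12;python3 look.py scene s12; python3 caps.py w11 w12 s12
```

```text
time_s: 28.35
tcp_pos: [0.5411, -0.2118, 0.0372]
tool_rot: [127.2, 90.0, 44.9]
wrist_force: [-0.2, 0.1, 0.1]
finger_gap: 0.0882
time_s: 29.1
tcp_pos: [0.5413, -0.2119, 0.1585]
tool_rot: [56.3, 89.9, -33.6]
wrist_force: [-0.6, 0.5, -0.7]
finger_gap: 0.0884
29.1 [ 0.5413 -0.2119  0.1585] az 0.05 gap 0.0884 F [-0.6  0.5 -0.7] q [-33.   28.7  76.7  -0.   74.4 -33.1]
time_s: 30.4
tcp_pos: [0.5043, 0.1246, 0.1571]
tool_rot: [-47.3, 90.0, -137.3]
wrist_force: [1.3, -0.3, 0.3]
finger_gap: 0.0884
time_s: 30.52
tcp_pos: [0.5044, 0.1242, 0.1572]
tool_rot: [-31.4, 90.0, -121.5]
wrist_force: [-0.0, -0.5, 0.3]
finger_gap: 0.0883
30.525 [0.5044 0.1242 0.1572] az -0.09 gap 0.0883 F [-0.  -0.5  0.3] q [ 0.8 23.2 86.8 -0.  70.   0.9]
30.575 [0.5044 0.1243 0.1572] az -0.09 gap 0.0882 F [ 0.1  0.9 -0. ] q [ 0.8 23.2 86.8 -0.  70.   0.9]
w11 red 2540 mean [ 542.2 -212.3   81.2] circ [ 542.2 -213. ] 23.1 zstd 0.67
w11 green 941 mean [ 561.7 -359.2   81.3] circ [ 561.9 -359.5] 21.8 zstd 0.59
w11 blue 1670 mean [ 552.1 -285.    81.3] circ [ 552.1 -287.3] 23.2 zstd 0.69
w12 yellow 2633 mean [504.6 125.6  85.2] circ [504.6 124.8] 22.9 zstd 0.68
s12 red 193 mean [ 544.2 -213.2   81.9] circ [ 543.4 -213.3] 22.3 zstd 1.29
s12 yellow 210 mean [506.7 123.7  85.7] circ [506.  123.1] 23.3 zstd 1.31
s12 green 180 mean [ 564.7 -360.3   81.9] circ [ 564.3 -359.8] 23.2 zstd 1.21
s12 blue 181 mean [ 554.8 -286.7   82. ] circ [ 554.3 -286.8] 22.5 zstd 1.31
```

View pics/s12.png

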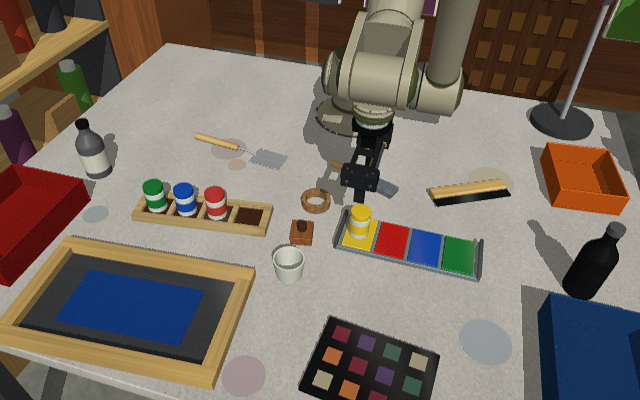

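Three jars are standing, and yellow (360,220) is the last. It goes to recess 4 at (531.4, −137.2).

```bash
python3 -m crank '[[0.03,0,0,0],[0.04,0,0,0],[0.03,0,0,0],[0.01,0,0,0],[0.0055,0,0,0],[0,0,0,0]]' && python3 -m crank '[[0,0,0,0],[0,0,0,0],[0,0,0,0],[0,0,0,0],[0,0,0,0],[0,0,0,0]]' 255 25 && python3 -m crank '[[-0.01,0,0,0],[-0.025,0,0,0],[-0.035,0,0,0],[-0.03,0,0,0],[-0.02,0,0,0],[0,0,0,0]]' && python3 -m crank '[[0,0.004,0.02,0],[0,0.004,0.035,0],[0,0.004,0.05,0],[0,0.004,0.05,0],[0,0.004,0.05,0],[0,0.004,0.035,0],[0,0.003,0.018,0],[0,0,0.005,0],[0,0,0,-7.7],[0,0,0,0]]' && python3 -m crank '[[0,0,0,0]]'; python3 look.py wrist w13
```

```text
time_s: 31.38
tcp_pos: [0.5046, 0.1251, 0.0423]
tool_rot: [90.1, 89.9, 0.1]
wrist_force: [-0.2, 1.2, 0.0]
finger_gap: 0.0884
time_s: 32.12
tcp_pos: [0.5042, 0.1252, 0.0418]
tool_rot: [170.7, 90.0, 80.7]
wrist_force: [-0.8, 0.3, 1.4]
finger_gap: 0.0449
time_s: 32.88
tcp_pos: [0.5046, 0.1252, 0.1631]
tool_rot: [90.5, 89.8, 0.5]
wrist_force: [-0.9, -0.1, -1.4]
finger_gap: 0.0454
time_s: 34.12
tcp_pos: [0.531, -0.1366, 0.1616]
tool_rot: [-139.7, 90.0, 138.0]
wrist_force: [-0.4, 0.1, -1.8]
finger_gap: 0.0456
time_s: 34.25
tcp_pos: [0.5311, -0.137, 0.1617]
tool_rot: [-149.6, 90.0, 128.0]
wrist_force: [-0.0, -0.6, -2.2]
finger_gap: 0.0454
34.25 [ 0.5311 -0.137   0.1617] az 7.61 gap 0.0454 F [-0.  -0.6 -2.2] q [-26.8  25.5  81.8   0.   72.7 -34.4]
```

View pics/w13.png

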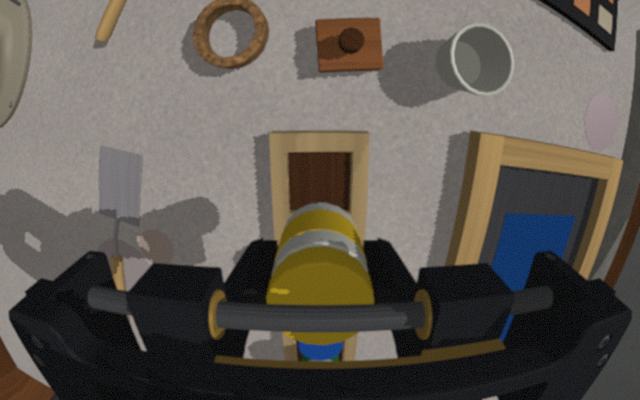

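Yellow is upright above the last empty recess (floor at px 288–352, v 152–211). I'll lower, release, rise and back off.

```bash
python3 -m crank '[[0.025,0,0,0],[0.04,0,0,0],[0.03,0,0,0],[0.015,0,0,0],[0.007,0,0,0],[0.003,0,0,0],[0.001,0,0,0],[0,0,0,0]]' && python3 -m crank '[[0.001,0,0,0],[0.001,0,0,0],[0.001,0,0,0],[0.0005,0,0,0],[0,0,0,0]]' && python3 -m crank '[[0,0,0,0],[0,0,0,0],[0,0,0,0],[0,0,0,0],[0,0,0,0]]' 0 25 && python3 -m crank '[[-0.01,0,0,0],[-0.03,0,0,0],[-0.04,0,0,0],[-0.03,0,0,0],[-0.02,0,0,7.7],[0,0,0,0]]' && python3 look.py wrist w14 && python3 -m crank '[[0,-0.01,-0.02,0],[0,-0.02,-0.04,0],[0,-0.02,-0.05,0],[0,-0.02,-0.05,0],[0,-0.02,-0.05,0],[0,-0.01,-0.04,0],[0,0,-0.02,0],[0,0,0,0],[0,0,0,0]]'; python3 look.py scene s14; python3 look.py top t14; python3 caps.py w14 s14 t14
```

```text
time_s: 35.3
tcp_pos: [0.5313, -0.1379, 0.0413]
tool_rot: [55.3, 89.9, -27.1]
wrist_force: [-0.1, -0.7, -2.3]
finger_gap: 0.0455
time_s: 35.92
tcp_pos: [0.5311, -0.1378, 0.0378]
tool_rot: [46.1, 90.0, -36.2]
wrist_force: [-1.6, 0.6, 5.2]
finger_gap: 0.0455
time_s: 36.55
tcp_pos: [0.5311, -0.1378, 0.0372]
tool_rot: [-148.8, 90.0, 128.9]
wrist_force: [0.3, 0.4, 1.0]
finger_gap: 0.0884
time_s: 37.3
tcp_pos: [0.5316, -0.138, 0.1689]
tool_rot: [62.3, 89.8, -27.6]
wrist_force: [0.4, 0.3, 0.3]
finger_gap: 0.0882
37.3 [ 0.5316 -0.138   0.1689] az 0.05 gap 0.0882 F [0.4 0.3 0.3] q [-26.9  25.1  81.2  -0.   73.5 -27. ]
time_s: 38.48
tcp_pos: [0.4311, 0.1316, 0.1667]
tool_rot: [-77.0, 89.9, -166.9]
wrist_force: [0.3, 0.1, 0.3]
finger_gap: 0.0883
38.475 [0.4311 0.1316 0.1667] az 0.03 gap 0.0883 F [0.3 0.1 0.3] q [ 1.9 16.3 96.1 -0.  67.7  1.8]
38.525 [0.4312 0.1315 0.1669] az -0.02 gap 0.0881 F [-0.8 -0.6 -0.1] q [ 1.9 16.2 96.1 -0.  67.7  1.9]
w14 red 1663 mean [ 542.  -211.4   81.2] circ [ 542.2 -212.7] 22.9 zstd 0.69
w14 yellow 2374 mean [ 532.  -137.6   81.2] circ [ 531.9 -138.4] 22.9 zstd 0.71
w14 blue 771 mean [ 551.8 -290.4   81.3] circ [ 552.  -287.3] 22.6 zstd 0.59
s14 red 192 mean [ 544.6 -212.8   81.8] circ [ 543.4 -213.5] 22.6 zstd 1.24
s14 yellow 189 mean [ 534.6 -138.    82.2] circ [ 533.7 -139.4] 22.9 zstd 1.26
s14 green 184 mean [ 564.2 -359.9   81.9] circ [ 564.5 -360.8] 22.7 zstd 1.21
s14 blue 181 mean [ 554.5 -286.8   82. ] circ [ 554.4 -286.6] 21.9 zstd 1.23
t14 red 183 mean [ 540.6 -211.    82.4] circ [ 541.2 -211.5] 22.6 zstd 1.44
t14 yellow 190 mean [ 531.4 -135.8   82. ] circ [ 531.1 -136.6] 22.6 zstd 1.42
t14 green 158 mean [ 558.9 -357.8   82. ] circ [ 559.5 -358.3] 21.4 zstd 1.22
t14 blue 182 mean [ 550.  -285.5   81.9] circ [ 550.5 -285.8] 22.5 zstd 1.39
```

View pics/s14.png

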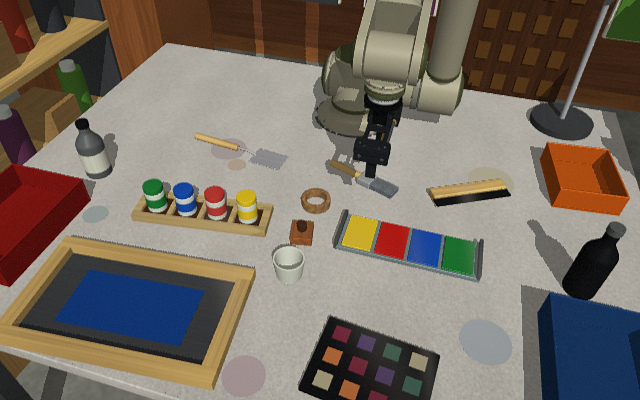

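View pics/t14.png

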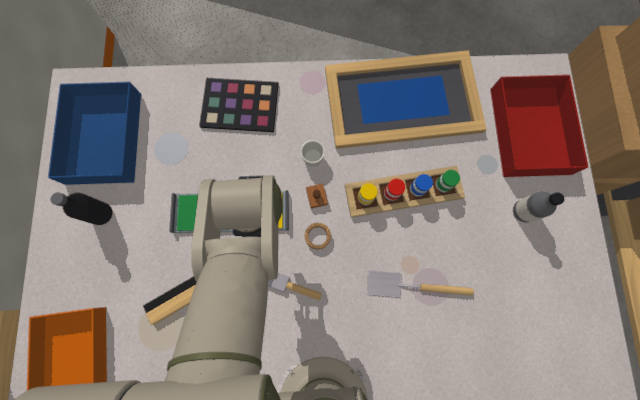

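All four jars stand in the printing rack. From left to right in the top view they are yellow (368,194), red (396,189), blue (423,184) and green (448,180). The arm is clear and open, so I'm handing in.

```bash
python3 -c "
from plant import arm
print(arm.close_job())"
```

```text
the job is handed in; nothing more can be done
None
```

I moved all four jars to the printing rack in reverse order and handed the job in at about 38.5 s. On the storage rack they stood green, blue, red, yellow from left to right as the robot sees it. They now stand yellow, red, blue, green.

**Placing:** Each jar was gripped at 25 N and lowered until the floor pushed back with about 5 N, then released.

**Last checks:**
- **Height:** All four cap tops measure 81–82 mm above the table. That is about 4 mm lower than on the storage rack, as expected for jars standing flat on the 12 mm recess floor.
- **Centring:** The wrist camera puts the jars within about 1–2 mm of their recess centres, against 8 mm of free space on each side.
- **Robot:** The gripper is open and the arm is clear of everything.

**Disagreements:** The scene and top cameras differ by about 2–5 mm in x. This matches the bias between them at the start, so I relied on the wrist camera. The heights triangulated from the two fixed views were also about 3 mm off, with caps low and recess floors high. I therefore set the final lowering by force.

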